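# Push both rows of paint jars home in the jar rack

### The job

Two rows of paint jars stand in the two lanes of the jar rack, short of its closed end. With the fingertips behind the last jar of each row, push the whole row along its lane as one train until the front jar is fully home against the white end board and no gaps are left, to make room at the open end for the two white-lidded jars waiting there. Only push: lift or tip no jar, do not pull a row apart, and leave everything else on the bench where it is.

Things in the scene. Friction and masses are not known exactly. Their poses are not given: they have to be found in the camera images.
- rack: two-lane jar rack fixed to the bench: plywood base, three low aluminium strips, white end board. Origin on the bench top under the middle of the lanes; y axis along the lanes towards the end board, z up. Lane floors 16 mm above the bench, centre lines at x = -30.5 and +30.5 mm, lanes 53 mm wide, strips 8 mm wide with tops 34 mm above the bench. Either row may stand in either lane.
- rack_stop (a point): point on the inner face of the rack's white end board (closed end), midway between the two lanes, on lane-floor level, at y = +180 mm in the rack's frame; the board's top is 66 mm above the bench
- rack_open (a point): midway between the two lanes at the rack's open end, on lane-floor level, at y = -180 mm in the rack's frame
- a1: petrol blue jar, front (leading) jar of the row of four, nearest the end board; round screw-top paint jar, 50 mm diameter, straight-sided from 0 to 48 mm up, black lid 45 mm wide with a dab of its colour, 64 mm tall overall, about 80 to 170 g, slides freely; origin at the centre of its underside
- a2: crimson jar, in the row of four (a1 to a4), jar 2 counted from the end board; same size, build and origin as a1
- a3: yellow jar, in the row of four (a1 to a4), jar 3 counted from the end board; same size, build and origin as a1
- a4: dark blue jar, last jar of the row of four, the one to push; same size, build and origin as a1
- b1: sea green jar, front (leading) jar of the row of three, nearest the end board; same size, build and origin as a1
- b2: orange jar, in the row of three (b1 to b3), jar 2 counted from the end board; same size, build and origin as a1
- b3: violet jar, last jar of the row of three, the one to push; same size, build and origin as a1
- new1: cream paint jar with white lid, same size and origin as a1, waiting on the bench beyond the open end of the rack; leave it there
- new2: light green paint jar with white lid, same as new1, waiting beside it; leave it there
- gesso: white plastic bottle, 72 mm diameter, 170 mm tall, standing to the right; origin under its centre; bystander
- mug: orange mug, 82 mm wide, 90 mm tall, standing to the left; origin under its centre; bystander
- palette: round aluminium palette plate with dabs of colour, 210 mm wide, 12 mm high, standing to the left; origin under its centre; bystander
- brushpot: clear tub of paint brushes, 104 mm wide, brush tips up to 270 mm high, standing to the right; origin under its centre; bystander
- brush: flat paint brush lying on the bench on the robot's side, to the right; origin under its middle; bystander

How it is judged:
By the outcome, as a careful person would: the job done as asked, in the order asked, and still so for the second after the job is handed in, with the robot touching nothing.
It also fails if it takes over 48 s, if anything falls off the work surface, if the arm or the gripper's body presses on something with over 40 N, if the wrist force passes 120 N, or if a joint passes its speed limit or range.

### The arm

A 7-joint arm with a two-finger parallel gripper is mounted at the origin on the work surface. World frame = base frame: x ahead of the robot, y to its left, z up, the work surface at z = 0. Lengths are in m, angles in degrees, forces in N, time in s.
With the tool pointing down it reaches from about 0.425 to 1.025 m from the base axis. Payload 3.6 kg.
Tool frame: the origin (TCP) lies where the fingers leave the gripper's body, on its centre line; the fingertips stand 73 mm ahead of it and the grasp point (between the pads) lies grip_depth ahead of it (grip_depth is the distance from the TCP to the grasp point, in m); z points along the fingers, x is the direction in which the jaws open and shut, and the axes are right-handed (so a half turn about z gives the same grasp; the last joint's range is limited). The gripper opens to 85 mm and grips with 20 to 120 N. Pads are 22 mm wide; open, the fingers measure 114 mm over their backs; the gripper's body (76 mm by 85 mm) begins 54 mm behind the grasp point. The pads swing forward as they close: fully open they stand 13 mm farther back than shut.
Start: joints at [-72.622, 33.873, 2.773, 92.16, -1.908, 54.013, -1.931], TCP at [0.28, 0.669, 0.304] pointing down, gripper open.
Joint ranges: [-153.93, 153.93], [-27.13, 128.08], [-72.61, 78.16], [10.71, 143.7], [-87.88, 267.88], [4.46, 118.87], [-176.78, 176.78]. Speed limits (degrees/s): [147.25, 147.25, 180, 180, 180, 180, 180].

### API

Orientations are given as [roll, pitch, yaw] about the fixed x, y, z axes, in that order (R = Rz(yaw) Ry(pitch) Rx(roll)).
In Python, from station import observe, camera, get_calibration, job_done, look_for, masks_of, spot_point, grip_depth gives the robot as it stands.
- The arm moves only by the tool drive_tool, never from a script. Its argument "rows" is a list of rows, each a list of 7 numbers: the finger opening in m, from 0 to 0.0854, then the shift along the tool's x, y, z in m, then the turn, a rotation vector about the tool's x, y, z in rad. A call has 1 to 8 rows; each row shifts and turns the commanded pose from where the row before left it, along the tool's axes as they then stand; what a row does not reach is not made up. A row lasts 1/8 s, in which the tool goes at most 62.5 mm and 10.7 degrees, less where a joint would pass 70% of its speed; a pose out of reach is approached as far as the arm can. A call with a gripper value outside its range is refused whole. The fingers move at their own pace and stop on an object; "squeeze" is the grip in N (left out, the last holds). Time passes only in rows, so rows that do not move let the fingers close. It gives the time, the measured TCP pose, the force and the opening at its end, in the units of the state.
- observe(): the state, without advancing time (a new reading comes with each control period).
- camera(name): name is "scene" or "top" or "wrist"; returns the picture (384x512x3 uint8, red, green, blue); there is no depth.
- get_calibration(name): a dict with "vertical_fov" (degrees; the focal length in pixels is half the picture's height over the tangent of half this angle, whatever the lens; pixels are square), "cx", "cy" (the principal point, pixels), "dist_coeffs" ([k1, k2, p1, p2, k3] as OpenCV has them; the pictures are not rectified), "origin" and "attitude" of the camera in the world; the wrist camera has in their place "mount" (4x4, takes a point from camera to tool coordinates, whose origin is the TCP and whose axes are the tool frame's). Camera axes: x right, y down, z forward; pixel columns grow to the right and rows downward; lengths in m; the calibration is good to about 2 mm. A picture is of the moment at which its call begins: read the wrist's pose just before it. get_calibration takes no time and is no camera call.
- job_done(): hands the job in, once; it reports no verdict.
Trained networks look in the newest picture that a camera, given by its name, has taken for a name from the list of things; names that differ only in an ending like _2 or _b are one class to them, and where a whole thing is asked for, a point or a joint stands for the part that bears it (a point fixed in the world has none). Each returns a list of dicts, best first, with "conf" (0 to 1); they miss things now and then, are a little off and sometimes report something else, mostly with a low value. They report only what shows in the picture. A call takes as long as a camera call.
- look_for(thing, camera): "position" ([row, column] in pixels, amid what is visible of it).
- masks_of(thing, camera): "mask" (384x512 bool, what is visible of it) and "position" ([row, column] in pixels, amid what is visible of it).
- spot_point(thing, camera): "position" ([row, column] in pixels: a listed point, or the origin of a listed thing).
The state is a dict: "t": time; "qpos": joint angles; "dq": joint speeds; "joint_efforts": joint torques, N m; "tool_pos": TCP position; "ee_rot": TCP orientation; "force": force on the tool from outside, world axes, zero at the start; "ft_torque": the same for the moment, N m; "grip_width": finger opening in m.
Only numpy, scipy, OpenCV 4.12 (cv2) and the standard library are available. Lean on these libraries where they do the work, as an engineer would, in place of code of your own. Each camera call takes 0.05 s, during which the arm holds its last target.

## Working session

There is one attempt and no reset: what is moved stays moved. The work goes in short steps, Python scripts to look and compute and a tool call to move; the robot and the scene stay as the last step left them, time stands still between calls to the robot, and variables do not carry over. Pictures are saved under pics/ and viewed, and the job is handed in when it is done.

Besides the shell and the picture viewer there is one more tool, called after ">>>" as name(argument=value, ...), one argument or row to a line, values as JSON. drive_tool: Moves the arm, as the interface text tells. Its arguments: {"type":"object","properties":{"rows":{"type":"array","items":{"type":"array","items":{"type":"number"}}},"squeeze":{"type":"number"}},"required":["rows"]}

```bash
mkdir -p pics; ls; python3 - <<'E'
from station import *
import cv2
s=observe();print(s); print(grip_depth if not callable(grip_depth) else grip_depth())
for n in("scene","top","wrist"):
    im=camera(n);cv2.imwrite(f"pics/{n}0.png",im[:,:,::-1]);print(n,get_calibration(n))
E
```

```text
pics
{'t': 0.0, 'qpos': array([-72.62319815,  33.92694846,   2.76740585,  92.23696384,
        -1.90778784,  54.01154131,  -1.93240845]), 'dq': array([-0.02978535,  0.05879992,  0.04412456, -0.06928403,  0.09949019,
        0.07082943,  0.01601071]), 'joint_efforts': array([ 2.37212123e-05, -5.48688447e+01,  1.54635094e+00, -1.98124051e+01,
        9.38937475e-03,  8.64930335e-03,  2.14379997e-05]), 'tool_pos': array([0.2799071 , 0.66806564, 0.30272177]), 'ee_rot': array([1.79992493e+02, 1.29127630e-01, 6.72691543e+01]), 'force': array([ 0.59923611, -0.07871044, -0.07127243]), 'ft_torque': array([ 0.03081957, -0.02213551, -0.00028592]), 'grip_width': 0.08550187785884848}
0.0539
scene {'vertical_fov': 56.22391799723379, 'cx': 256.86336656822516, 'cy': 190.38103526117308, 'dist_coeffs': array([-0.02033355,  0.        ,  0.        ,  0.        ,  0.        ]), 'origin': array([ 1.15272956, -0.19175085,  0.76530454]), 'attitude': array([-136.51272387,   -0.48147335,   76.28876534])}
top {'vertical_fov': 56.67301871255837, 'cx': 254.85812383921547, 'cy': 191.32205179733677, 'dist_coeffs': array([-0.11417738,  0.        ,  0.        ,  0.        ,  0.        ]), 'origin': array([ 0.29312282, -0.03856013,  0.9840443 ]), 'attitude': array([-169.87063026,    0.4030784 ,  -89.66232542])}
wrist {'vertical_fov': 70.45879574323844, 'cx': 252.6463999602156, 'cy': 193.7836164174039, 'dist_coeffs': array([-0.0645383,  0.       ,  0.       ,  0.       ,  0.       ]), 'mount': array([[ 9.99999954e-01, -3.42757427e-05,  3.00427770e-04,
        -1.22184611e-04],
       [-5.25111013e-05,  9.58772738e-01,  2.84173951e-01,
        -7.23376412e-02],
       [-2.97782229e-04, -2.84173954e-01,  9.58772692e-01,
        -6.99534907e-02],
       [ 0.00000000e+00,  0.00000000e+00,  0.00000000e+00,
         1.00000000e+00]])}
```

View pics/scene0.png

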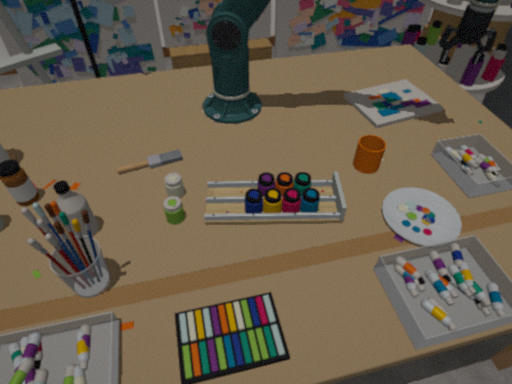

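View pics/top0.png

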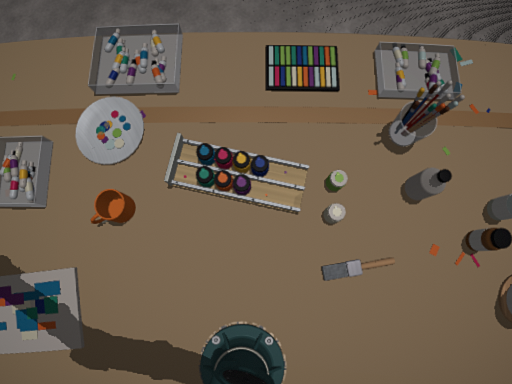

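The top view shows the end board on the left (col ~172), the row of four at cols 205–260, row ~157, the row of three at cols 205–242, row ~180, and the new jars at (338,180) and (337,212).

```bash
cat > h.py <<'E'
from station import *
import numpy as np, cv2
from scipy.spatial.transform import Rotation as R
def cal(n,s=None):
    c=get_calibration(n)
    f=192/np.tan(np.radians(c['vertical_fov']/2))
    K=np.array([[f,0,c['cx']],[0,f,c['cy']],[0,0,1]])
    if 'mount' in c:
        T=np.eye(4);T[:3,:3]=R.from_euler('xyz',s['ee_rot'],degrees=True).as_matrix();T[:3,3]=s['tool_pos'];M=T@c['mount']
        return K,c['dist_coeffs'],M[:3,:3],M[:3,3]
    return K,c['dist_coeffs'],R.from_euler('xyz',c['attitude'],degrees=True).as_matrix(),c['origin']
def plane(rc,z,n,s=None):
    K,d,A,o=cal(n,s)
    p=cv2.undistortPoints(np.array([[[rc[1],rc[0]]]],float),K,d)[0,0]
    v=A@np.array([p[0],p[1],1]); return o+v*(z-o[2])/v[2]
def proj(P,n,s=None):
    K,d,A,o=cal(n,s)
    q=(np.atleast_2d(P)-o)@A
    return cv2.projectPoints(q,np.zeros(3),np.zeros(3),K,d)[0][:,0]
E
python3 - <<'E'
from h import *
Z=dict(rack=0,rack_stop=.016,rack_open=.016,new1=0,new2=0,gesso=0,mug=0,brushpot=0,brush=0)
for n in("top","scene"):
    camera(n)
    for t in "rack rack_stop rack_open a1 a2 a3 a4 b1 b2 b3 new1 new2 gesso brush".split():
        r=spot_point(t,n)
        for x in r[:2]: 
            print(n,t,round(x['conf'],2),np.round(x['position'],1),np.round(plane(x['position'],Z.get(t,.016),n)[:2],4))
E
```

```text
top rack_stop 0.72 [132.  400.7] [ 0.6432 -0.4538]
top rack_stop 0.61 [160.9 175.8] [0.5524 0.1934]
top rack_open 0.95 [188.9 306. ] [ 0.4735 -0.1723]
top a1 0.85 [155.8 206.5] [0.5673 0.1065]
top a1 0.72 [168.5 258.3] [ 0.5309 -0.04  ]
top a2 0.85 [155.8 206.5] [0.5673 0.1065]
top a2 0.72 [168.5 258.3] [ 0.5309 -0.04  ]
top a3 0.85 [155.8 206.5] [0.5673 0.1065]
top a3 0.72 [168.5 258.3] [ 0.5309 -0.04  ]
top a4 0.85 [155.8 206.5] [0.5673 0.1065]
top a4 0.72 [168.5 258.3] [ 0.5309 -0.04  ]
top b1 0.68 [184.6 221.1] [0.4846 0.0631]
top b1 0.62 [177.  207.4] [0.506 0.102]
top b2 0.68 [184.6 221.1] [0.4846 0.0631]
top b2 0.62 [177.  207.4] [0.506 0.102]
top b3 0.68 [184.6 221.1] [0.4846 0.0631]
top b3 0.62 [177.  207.4] [0.506 0.102]
top new1 0.89 [181.  334.6] [ 0.4997 -0.2565]
top new1 0.75 [210.9 327.3] [ 0.4143 -0.2331]
top new2 0.89 [181.  334.6] [ 0.4997 -0.2565]
top new2 0.75 [210.9 327.3] [ 0.4143 -0.2331]
top gesso 0.81 [188.6 417.4] [ 0.479  -0.4977]
top gesso 0.52 [211.5 330. ] [ 0.4127 -0.2406]
top brush 0.79 [265.7 356.7] [ 0.2631 -0.3109]
scene rack 0.67 [205.9 268. ] [0.5
[... 286 characters left out ...]
 [0.5412 0.0112]
scene a2 0.89 [211.2 257.3] [ 0.5399 -0.0345]
scene a3 0.92 [208.6 273.6] [0.5412 0.0112]
scene a3 0.89 [211.2 257.3] [ 0.5399 -0.0345]
scene a4 0.92 [208.6 273.6] [0.5412 0.0112]
scene a4 0.89 [211.2 257.3] [ 0.5399 -0.0345]
scene b1 0.69 [196.  280.8] [0.5006 0.0437]
scene b1 0.65 [193.  264.7] [0.4788 0.0022]
scene b2 0.69 [196.  280.8] [0.5006 0.0437]
scene b2 0.65 [193.  264.7] [0.4788 0.0022]
scene b3 0.69 [196.  280.8] [0.5006 0.0437]
scene b3 0.65 [193.  264.7] [0.4788 0.0022]
scene new1 0.97 [194.  175.8] [ 0.4091 -0.2459]
scene new2 0.97 [194.  175.8] [ 0.4091 -0.2459]
scene gesso 0.96 [230.1  84.7] [ 0.4854 -0.4929]
scene brush 0.72 [168.9 150.4] [ 0.2838 -0.3135]
```

```bash
cat > ov.py <<'E'
from h import *
import sys
x,y,yaw=map(float,sys.argv[1:4]); tag=sys.argv[4]
c,s=np.cos(np.radians(yaw)),np.sin(np.radians(yaw))
def W(p): p=np.atleast_2d(p).astype(float);return np.c_[x+c*p[:,0]-s*p[:,1],y+s*p[:,0]+c*p[:,1],p[:,2]]
segs=[]
for xx in(-65,-57,-4,4,57,65): segs.append(([xx,-180,34],[xx,180,34],(0,255,0)))
segs.append(([-65,180,66],[65,180,66],(255,0,255)))
segs.append(([-65,-180,16],[65,-180,16],(0,255,255)))
for n,(r0,r1,c0,c1) in dict(top=(120,225,150,350),scene=(160,235,150,350)).items():
    im=camera(n)[:,:,::-1];k=4
    crop=cv2.resize(im[r0:r1,c0:c1],None,fx=k,fy=k,interpolation=cv2.INTER_CUBIC)
    raw=crop.copy()
    for a,b,col in segs:
        P=np.linspace(a,b,20)/1000; q=proj(W(P),n)
        q=((q-[c0,r0]+.5)*k*16).astype(int)
        cv2.polylines(crop,[q.reshape(-1,1,2)],False,col,1,cv2.LINE_AA,4)
    cv2.imwrite(f"pics/{n}_{tag}.png",crop)
    if len(sys.argv)>5: cv2.imwrite(f"pics/{n}_{tag}raw.png",raw)
E
python3 ov.py .512 .011 -10.6 o1 r
```

```text
(no output)
```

View pics/top_o1.png

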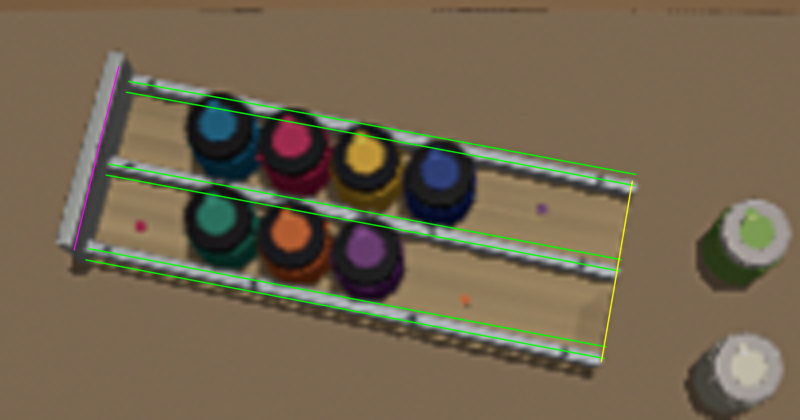

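View pics/scene_o1.png

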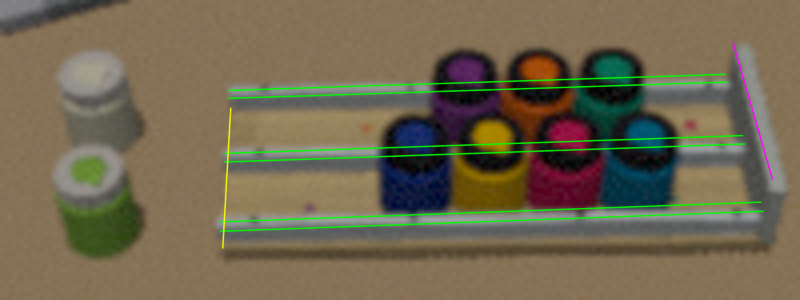

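View pics/top_o1raw.png

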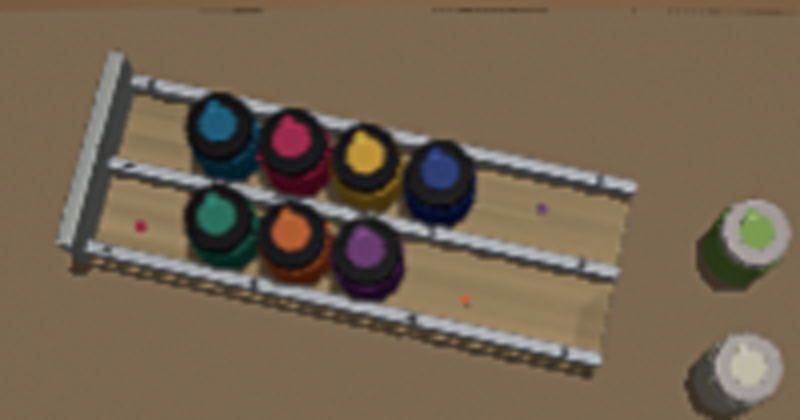

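```bash
cat > fit.py <<'E'
from h import *
from scipy.optimize import least_squares
# strip ends (centreline top z=34) in top crop px
pts=[((635,187),(61,-180,34)),((617,272),(0,-180,34)),((600,360),(-61,-180,34)),((133,81),(61,180,34)),((110,162),(0,180,34)),((88,247),(-61,180,34))]
sp=[((229,92),(-61,-180,34)),((226,155),(0,-180,34)),((220,223),(61,-180,34))]
def res(v,top=True,sc=True):
    c,s=np.cos(v[2]),np.sin(v[2]);o=[]
    for L,n,c0,r0,use in((pts,'top',150,120,top),(sp,'scene',150,160,sc)):
        if not use: continue
        P=np.array([p for _,p in L])/1e3
        Wd=np.c_[v[0]+c*P[:,0]-s*P[:,1],v[1]+s*P[:,0]+c*P[:,1],P[:,2]]
        q=np.array([[a/4+c0-.5,b/4+r0-.5] for (a,b),_ in L])
        o.append((proj(Wd,n)-q).ravel())
    return np.concatenate(o)
for a in((1,1),(1,0)):
    r=least_squares(res,[.51,.01,-.2],args=a,x_scale=[.01,.01,.01]);print(r.x[:2],np.degrees(r.x[2]),np.round(r.fun,1))
E
python3 fit.py
```

```text
[0.51234372 0.01092255] -12.060983810641417 [ 0.2 -0.3  0.5 -0.3  0.4 -0.5 -0.6 -0.2 -0.4  0.1 -0.5 -0.2  0.3 -0.6
 -0.4 -0.6 -0.5 -0.5]
[0.51175219 0.01074275] -12.257926718894675 [ 0.3  0.1  0.5  0.2  0.4 -0.1 -0.4 -0.2 -0.3  0.1 -0.5 -0.2]
```

```bash
python3 ov.py .5122 .0109 -12.1 o2; python3 - <<'E'
from h import *
a=np.radians(-12.1);c,s=np.cos(a),np.sin(a)
def rk(w): d=w[:2]-[.5122,.0109];return np.round(1e3*np.array([c*d[0]+s*d[1],-s*d[0]+c*d[1]]),1)
for n,p in dict(a1=(221,129),a2=(293,145),a3=(366,160),a4=(440,177),b1=(218,219),b2=(293,236),b3=(368,252)).items():
    w=plane((p[1]/4+120-.5,p[0]/4+150-.5),.080,'top');print(n,np.round(w,4),rk(w))
E
```

```text
a1 [0.5603 0.1019 0.08  ] [27.9 99. ]
a2 [0.5494 0.0539 0.08  ] [27.3 49.8]
a3 [0.5393 0.0056 0.08  ] [27.6  0.5]
a4 [ 0.528 -0.043  0.08 ] [ 26.7 -49.4]
b1 [0.4993 0.1018 0.08  ] [-31.7  86.2]
b2 [0.4881 0.0525 0.08  ] [-32.3  35.6]
b3 [0.4777 0.0035 0.08  ] [-32.2 -14.5]
```

View pics/top_o2.png

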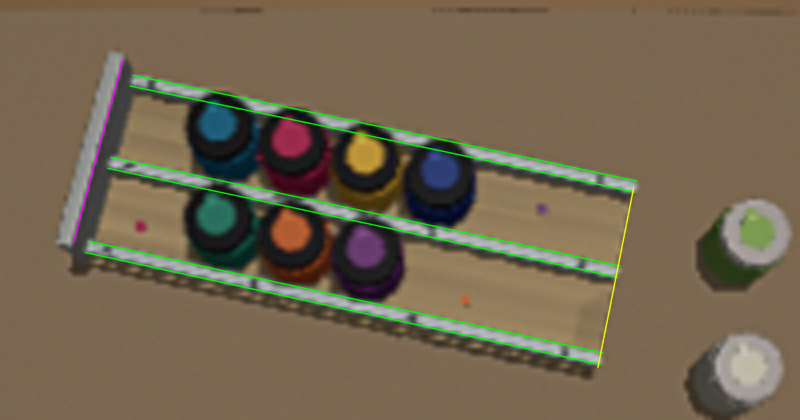

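View pics/scene_o2.png

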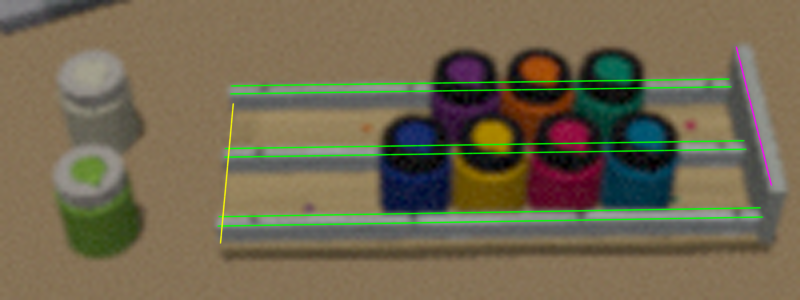

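Overlay fits both views to about 1 mm: the rack is at (0.512, 0.011) with yaw −12.1°, and both rows are closed up. I'll translate first and watch the joints.

>>> drive_tool(
  rows=[
    [0.01, -0.047, 0.039, 0, 0, 0, 0],
    [0.01, -0.047, 0.039, 0, 0, 0, 0],
    [0.01, -0.047, 0.039, 0, 0, 0, 0],
    [0.01, -0.047, 0.039, 0, 0, 0, 0],
  ],
  squeeze=20,
)

```text
t: 2.35
tool_pos: [0.352, 0.4332, 0.3042]
ee_rot: [180.0, -0.0, 67.3]
force: [1.0, 0.4, 0.2]
grip_width: 0.0125
```

```bash
python3 -c "
from h import *
s=observe();print(s['t'],s['qpos'].round(1),s['tool_pos'].round(4),s['ee_rot'].round(2),s['force'].round(2),s['grip_width'])"
```

```text
2.35 [-58.1  21.9   3.3 114.   -1.7  44.1  13.5] [0.352  0.4332 0.3042] [ 1.7997e+02 -5.0000e-02  6.7270e+01] [1.05 0.4  0.18] 0.01253812730453837
```

>>> drive_tool(
  rows=[
    [0.01, -0.0435, 0.036, 0, 0, 0, 0],
    [0.01, -0.0435, 0.036, 0, 0, 0, 0],
    [0.01, -0.0435, 0.036, 0, 0, 0, 0],
    [0.01, -0.0435, 0.036, 0, 0, 0, 0],
    [0.01, -0.0435, 0.036, 0, 0, 0, 0],
    [0.01, -0.0435, 0.036, 0, 0, 0, 0],
    [0.01, -0.0435, 0.036, 0, 0, 0, 0],
    [0.01, -0.0435, 0.036, 0, 0, 0, 0],
  ],
)

```text
t: 3.35
tool_pos: [0.4832, 0.001, 0.3044]
ee_rot: [179.9, -0.0, 67.3]
force: [0.8, -0.5, 0.1]
grip_width: 0.0103
```

>>> drive_tool(
  rows=[
    [0.01, -0.0435, 0.036, 0, 0, 0, 0],
    [0.01, -0.0435, 0.036, 0, 0, 0, 0],
    [0.01, 0, 0, 0, 0, 0, 0.173],
    [0.01, 0, 0, 0, 0, 0, 0.173],
    [0.01, 0, 0, 0, 0, 0, 0.173],
    [0.01, 0, 0, 0, 0, 0, 0.173],
    [0.01, 0, 0, 0, 0, 0, 0.173],
    [0.01, 0, 0, 0, 0, 0, 0.173],
  ],
)

```text
t: 4.35
tool_pos: [0.5155, -0.1053, 0.3041]
ee_rot: [-180.0, -0.0, 7.5]
force: [-0.3, -0.2, -0.9]
grip_width: 0.0102
```

>>> drive_tool(
  rows=[
    [0.01, 0, 0, 0, 0, 0, 0.173],
    [0.01, 0, 0, 0, 0, 0, 0.173],
    [0.01, 0, 0, 0, 0, 0, 0],
  ],
)

```text
t: 4.72
tool_pos: [0.5155, -0.1051, 0.304]
ee_rot: [180.0, -0.0, -11.9]
force: [-0.1, -0.7, 0.2]
grip_width: 0.0103
```

```bash
python3 -c "
from h import *
s=observe();print(s['t'],s['qpos'].round(1),s['tool_pos'].round(4),s['ee_rot'].round(2),s['force'].round(2),s['grip_width'])
im=camera('wrist');cv2.imwrite('pics/w1.png',im[:,:,::-1])"
```

```text
4.725 [-18.6  22.3  33.1 118.8 -17.5  43.6  13.5] [ 0.5155 -0.1051  0.304 ] [ 1.7998e+02 -1.0000e-02 -1.1900e+01] [-0.11 -0.66  0.2 ] 0.010333743650209582
```

View pics/w1.png

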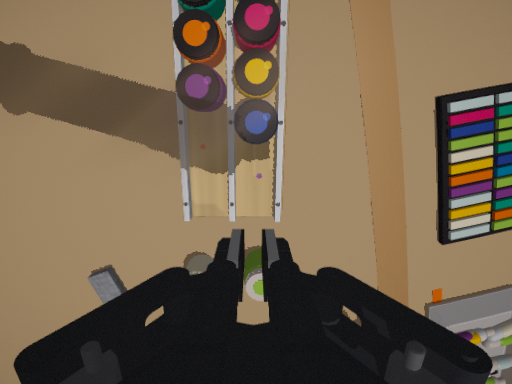

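```bash
python3 - <<'E'
from h import *
s=observe()
a=np.radians(-12.1);c,sn=np.cos(a),np.sin(a)
def rk(w): d=w[:2]-[.5122,.0109];return np.round(1e3*np.array([c*d[0]+sn*d[1],-sn*d[0]+c*d[1]]),1)
for n,p,z in(("R-",(187.5,219),.034),("R0",(232.5,219.5),.034),("R+",(278,219),.034),("L-",(176.5,20),.034),("L+",(284.5,20),.034),("L0",(230,20),.034),("a4",(256.5,121),.08),("a3",(256.5,71),.08),("b3",(201,87),.08)):
    w=plane((p[1],p[0]),z,'wrist',s);print(n,rk(w))
print('tcp',rk(s['tool_pos']))
E
```

```text
R- [ -59.9 -177.1]
R0 [   0.8 -177.4]
R+ [  61.9 -176.4]
L- [-59.2  62.8]
L+ [62.5 62.6]
L0 [ 1.3 62.2]
a4 [ 31.3 -48. ]
a3 [30.9  1.3]
b3 [-25.7 -14.1]
tcp [  27.5 -112.8]
```

>>> drive_tool(
  rows=[
    [0.01, 0.003, 0, 0.05, 0, 0, 0],
    [0.01, 0, 0, 0.05, 0, 0, 0],
    [0.01, 0, 0, 0.05, 0, 0, 0],
    [0.01, 0, 0, 0.03, 0, 0, 0],
    [0.01, 0, 0, 0.02, 0, 0, 0],
    [0.01, 0, 0, 0, 0, 0, 0],
  ],
)

```text
t: 5.52
tool_pos: [0.5178, -0.1059, 0.1028]
ee_rot: [-180.0, 0.1, -11.9]
force: [0.2, -0.1, 0.0]
grip_width: 0.0098
```

```bash
python3 -c "
from h import *
s=observe();print(s['t'],s['qpos'].round(1),s['tool_pos'].round(4),s['ee_rot'].round(2),s['force'].round(2),s['grip_width'])
im=camera('wrist');cv2.imwrite('pics/w2.png',im[:,:,::-1])
im=camera('scene')[150:250,150:350];cv2.imwrite('pics/s2.png',cv2.resize(im,None,fx=4,fy=4,interpolation=2)[:,:,::-1])"
```

```text
5.525 [ -5.2  40.   16.5 124.6 -33.   19.7  27.1] [ 0.5178 -0.1059  0.1028] [-1.7996e+02  1.5000e-01 -1.1940e+01] [ 0.21 -0.1   0.04] 0.00976129931706506
```

View pics/w2.png

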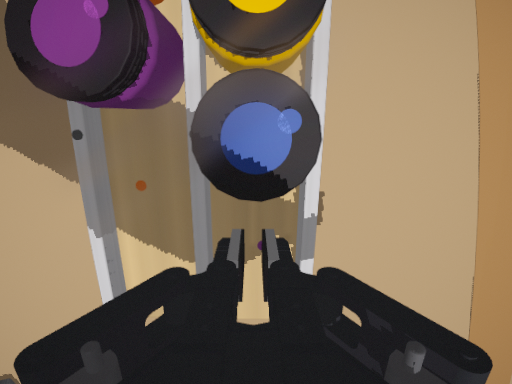

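View pics/s2.png

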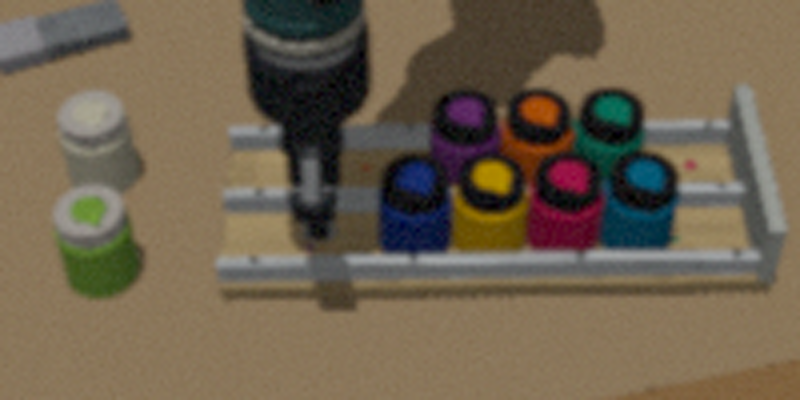

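Fingers (col 253) are centred behind the dark-blue jar (col 256), inside the lane and with clearance. Pushing row a now.

>>> drive_tool(
  rows=[
    [0.01, 0, -0.01, 0, 0, 0, 0],
    [0.01, 0, -0.008, 0, 0, 0, 0],
    [0.01, 0, -0.005, 0, 0, 0, 0],
    [0.01, 0, -0.005, 0, 0, 0, 0],
    [0.01, 0, -0.005, 0, 0, 0, 0],
    [0.01, 0, -0.005, 0, 0, 0, 0],
    [0.01, 0, -0.005, 0, 0, 0, 0],
  ],
)

```text
t: 6.5
tool_pos: [0.5272, -0.065, 0.1041]
ee_rot: [179.9, -0.1, -12.1]
force: [-1.1, -4.4, 3.0]
grip_width: 0.01
```

>>> drive_tool(
  rows=[
    [0.01, 0, -0.005, 0, 0, 0, 0],
    [0.01, 0, -0.005, 0, 0, 0, 0],
    [0.01, 0, -0.005, 0, 0, 0, 0],
    [0.01, 0, -0.005, 0, 0, 0, 0],
  ],
)

```text
t: 7.0
tool_pos: [0.5314, -0.045, 0.1041]
ee_rot: [179.9, -0.0, -12.1]
force: [-1.5, -5.1, 2.8]
grip_width: 0.0098
```

>>> drive_tool(
  rows=[
    [0.01, 0, -0.004, 0, 0, 0, 0],
    [0.01, 0, -0.004, 0, 0, 0, 0],
    [0.01, 0, -0.004, 0, 0, 0, 0],
  ],
)

```text
t: 7.38
tool_pos: [0.5339, -0.0333, 0.1041]
ee_rot: [179.9, -0.0, -12.1]
force: [-0.7, -5.4, 2.2]
grip_width: 0.0101
```

```bash
python3 -c "
from h import *
s=observe();print(s['t'],s['tool_pos'].round(4),s['force'].round(2))
im=camera('scene')[150:250,150:350];cv2.imwrite('pics/s3.png',cv2.resize(im,None,fx=4,fy=4,interpolation=2)[:,:,::-1])"
```

```text
7.375 [ 0.5339 -0.0333  0.1041] [-0.71 -5.39  2.25]
```

View pics/s3.png

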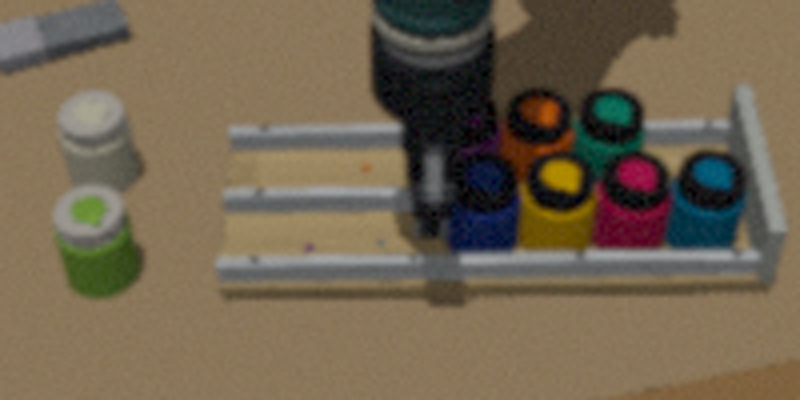

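Scene view: the train is intact and a1 (right edge at ~743) is close to the board (~755). Continuing slowly.

>>> drive_tool(
  rows=[
    [0.01, 0, -0.003, 0, 0, 0, 0],
    [0.01, 0, -0.002, 0, 0, 0, 0],
  ],
)

```text
t: 7.68
tool_pos: [0.5349, -0.0285, 0.1041]
ee_rot: [179.9, -0.0, -12.1]
force: [-1.1, -4.6, 2.3]
grip_width: 0.0098
```

>>> drive_tool(
  rows=[
    [0.01, 0, -0.002, 0, 0, 0, 0],
    [0.01, 0, -0.001, 0, 0, 0, 0],
  ],
)

```text
t: 7.92
tool_pos: [0.5355, -0.0255, 0.1041]
ee_rot: [179.9, -0.0, -12.1]
force: [-1.4, -5.1, 2.2]
grip_width: 0.0104
```

>>> drive_tool(
  rows=[
    [0.01, 0, -0.001, 0, 0, 0, 0],
    [0.01, 0, -0.001, 0, 0, 0, 0],
  ],
)

```text
t: 8.18
tool_pos: [0.5355, -0.0251, 0.1041]
ee_rot: [179.8, -0.0, -12.1]
force: [-2.3, -9.7, 3.7]
grip_width: 0.0101
```

>>> drive_tool(
  rows=[
    [0.01, 0, -0.0015, 0, 0, 0, 0],
    [0.01, 0, 0, 0, 0, 0, 0],
  ],
)

```text
t: 8.43
tool_pos: [0.5355, -0.0249, 0.1041]
ee_rot: [179.7, -0.1, -12.2]
force: [-1.0, -9.9, 2.5]
grip_width: 0.0101
```

```bash
python3 -c "
from h import *
s=observe();print(s['t'],s['tool_pos'].round(4),s['force'].round(2))
im=camera('scene')[150:250,150:350];cv2.imwrite('pics/s4.png',cv2.resize(im,None,fx=4,fy=4,interpolation=2)[:,:,::-1])
im=camera('wrist');cv2.imwrite('pics/w4.png',im[:,:,::-1])"
```

```text
8.425 [ 0.5355 -0.0249  0.1041] [-0.96 -9.92  2.51]
```

View pics/s4.png

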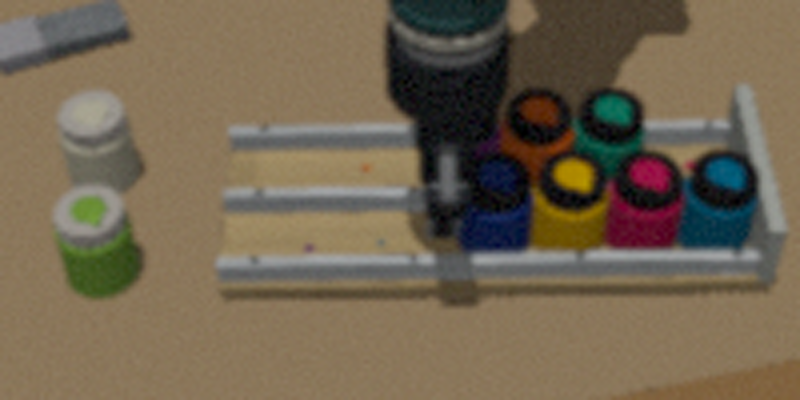

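View pics/w4.png

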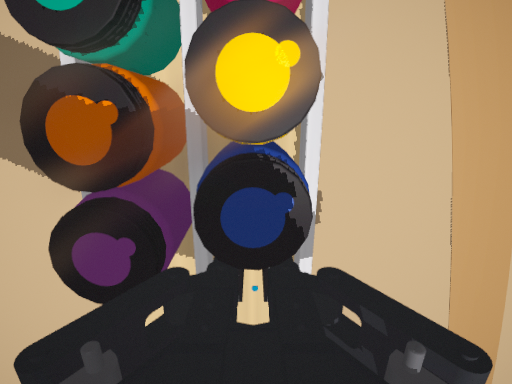

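Row a is against the board: motion stopped at rack y ≈ −30 mm (expected −31) with force at ~10 N, and the image shows it closed up. Backing off and going to lane b.

>>> drive_tool(
  rows=[
    [0.01, 0, 0.006, 0, 0, 0, 0],
    [0.01, 0, 0.01, 0, 0, 0, 0],
    [0.01, 0, 0.02, 0, 0, 0, 0],
    [0.01, 0, 0.014, 0, 0, 0, 0],
    [0.01, 0, 0, -0.04, 0, 0, 0],
    [0.01, -0.03, 0, 0, 0, 0, 0],
    [0.01, -0.0315, 0, 0, 0, 0, 0],
    [0.01, 0, 0, 0, 0, 0, 0],
  ],
)

```text
t: 9.52
tool_pos: [0.4625, -0.0566, 0.1438]
ee_rot: [-179.9, 0.3, -12.0]
force: [-0.2, 0.5, 0.4]
grip_width: 0.0097
```

```bash
python3 -c "
from h import *
s=observe();print(s['t'],s['qpos'].round(1),s['tool_pos'].round(4),s['ee_rot'],s['force'].round(2))
d=s['tool_pos'][:2]-[.5122,.0109];a=np.radians(-12.1);c,sn=np.cos(a),np.sin(a);print(c*d[0]+sn*d[1],-sn*d[0]+c*d[1])
im=camera('scene')[150:250,150:350];cv2.imwrite('pics/s5.png',cv2.resize(im,None,fx=4,fy=4,interpolation=2)[:,:,::-1])
im=camera('wrist');cv2.imwrite('pics/w5.png',im[:,:,::-1])"
```

```text
9.525 [-12.6  33.5  19.1 131.8 -33.3  19.4  23.2] [ 0.4625 -0.0566  0.1438] [-179.92998096    0.26727933  -12.0200152 ] [-0.21  0.51  0.42]
-0.03442155399100705 -0.07639485824281725
```

View pics/s5.png

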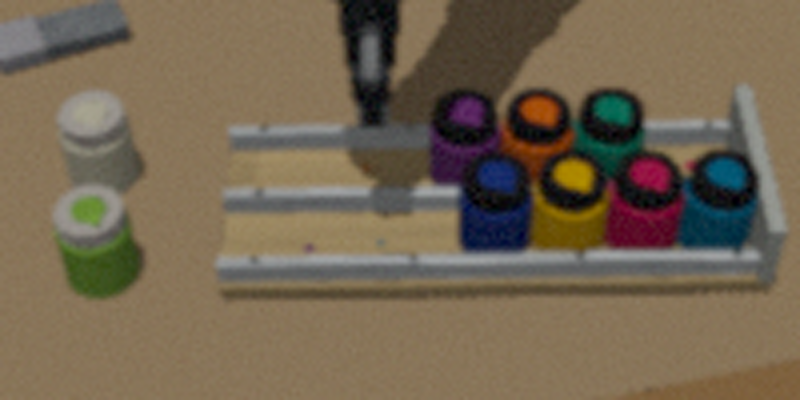

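View pics/w5.png

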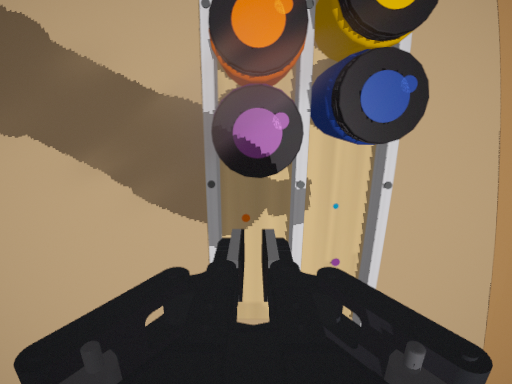

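Row a stayed home after release. The fingers (col 253) sit ~2–3 mm left of violet (col 257), so I'll correct by 3 mm while lowering.

>>> drive_tool(
  rows=[
    [0.01, 0.003, 0, 0, 0, 0, 0],
    [0.01, 0, 0, 0.02, 0, 0, 0],
    [0.01, 0, 0, 0.02, 0, 0, 0],
    [0.01, 0, 0, 0, 0, 0, 0],
    [0.01, 0, -0.01, 0, 0, 0, 0],
    [0.01, 0, -0.008, 0, 0, 0, 0],
    [0.01, 0, -0.005, 0, 0, 0, 0],
    [0.01, 0, -0.005, 0, 0, 0, 0],
  ],
)

```text
t: 10.62
tool_pos: [0.4747, -0.0302, 0.1043]
ee_rot: [180.0, -0.0, -12.0]
force: [-0.4, -3.4, 1.0]
grip_width: 0.01
```

>>> drive_tool(
  rows=[
    [0.01, 0, -0.005, 0, 0, 0, 0],
    [0.01, 0, -0.005, 0, 0, 0, 0],
    [0.01, 0, -0.005, 0, 0, 0, 0],
    [0.01, 0, -0.005, 0, 0, 0, 0],
    [0.01, 0, -0.005, 0, 0, 0, 0],
    [0.01, 0, -0.005, 0, 0, 0, 0],
  ],
)

```text
t: 11.38
tool_pos: [0.4806, -0.0021, 0.1041]
ee_rot: [179.9, -0.0, -12.1]
force: [-1.6, -4.1, 4.8]
grip_width: 0.0099
```

```bash
python3 -c "
from h import *
s=observe();print(s['t'],s['tool_pos'].round(4),s['force'].round(2))
d=s['tool_pos'][:2]-[.5122,.0109];a=np.radians(-12.1);c,sn=np.cos(a),np.sin(a);print(c*d[0]+sn*d[1],-sn*d[0]+c*d[1])
im=camera('wrist');cv2.imwrite('pics/w6.png',im[:,:,::-1])"
```

```text
11.375 [ 0.4806 -0.0021  0.1041] [-1.59 -4.08  4.78]
-0.02819979518481807 -0.019348805675988606
```

View pics/w6.png

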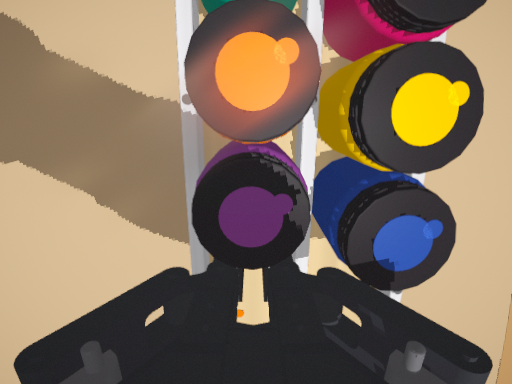

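```bash
python3 -c "
from h import *
im=camera('scene')[130:230,200:350];cv2.imwrite('pics/s7.png',cv2.resize(im,None,fx=5,fy=5,interpolation=2)[:,:,::-1])
s=observe()
# pin height hypotheses
for z in (.08,.09,.1,.104,.12,.14,.16):
  P=[plane(p,z,'wrist',s) for p in((355,93),(355,415),(270,185),(270,325))]
  T=np.array(s['tool_pos']);A=R.from_euler('xyz',s['ee_rot'],degrees=True).as_matrix()
  print(z,[(1e3*((q-T)@A)).round() for q in P])
"
```

```text
0.08 [array([-74.,  34.,  24.]), array([76., 34., 24.]), array([-27., -13.,  24.]), array([ 29., -13.,  24.])]
0.09 [array([-66.,  23.,  14.]), array([67., 23., 14.]), array([-24., -19.,  14.]), array([ 26., -19.,  14.])]
0.1 [array([-58.,  11.,   4.]), array([59., 11.,  4.]), array([-21., -25.,   4.]), array([ 23., -25.,   4.])]
0.104 [array([-55.,   7.,  -0.]), array([56.,  7., -0.]), array([-20., -28.,  -0.]), array([ 21., -28.,  -0.])]
0.12 [array([-43., -11., -16.]), array([ 43., -11., -16.]), array([-15., -38., -16.]), array([ 16., -38., -16.])]
0.14 [array([-27., -34., -36.]), array([ 27., -34., -36.]), array([-10., -51., -36.]), array([ 10., -51., -36.])]
0.16 [array([-11., -57., -56.]), array([ 11., -57., -56.]), array([ -4., -63., -56.]), array([  4., -63., -56.])]
```

View pics/s7.png

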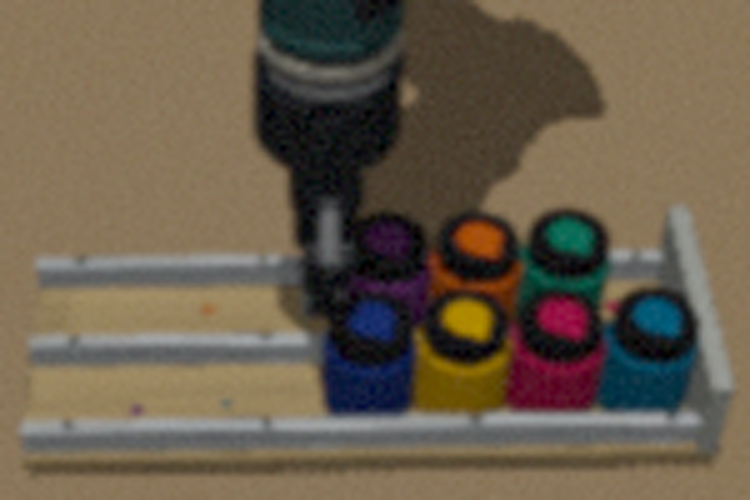

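The row is intact and row a untouched. The outer finger links will pass over row a's lids, so I'll back off a few mm, raise 10 mm for clearance (tips are still at mid-height of the jar), then push on.

>>> drive_tool(
  rows=[
    [0.01, 0, 0.006, 0, 0, 0, 0],
    [0.01, 0, 0, -0.01, 0, 0, 0],
    [0.01, 0, -0.004, 0, 0, 0, 0],
    [0.01, 0, -0.004, 0, 0, 0, 0],
    [0.01, 0, -0.004, 0, 0, 0, 0],
    [0.01, 0, -0.005, 0, 0, 0, 0],
    [0.01, 0, -0.005, 0, 0, 0, 0],
  ],
)

```text
t: 12.35
tool_pos: [0.4837, 0.0128, 0.1141]
ee_rot: [179.9, -0.0, -12.1]
force: [-2.1, -5.1, 5.0]
grip_width: 0.0096
```

>>> drive_tool(
  rows=[
    [0.01, 0, -0.005, 0, 0, 0, 0],
    [0.01, 0, -0.005, 0, 0, 0, 0],
  ],
)

```text
t: 12.6
tool_pos: [0.4857, 0.0225, 0.1141]
ee_rot: [179.9, -0.0, -12.1]
force: [-1.9, -5.3, 4.4]
grip_width: 0.0098
```

```bash
python3 -c "
from h import *
s=observe();print(s['t'],s['tool_pos'].round(4),s['force'].round(2))
d=s['tool_pos'][:2]-[.5122,.0109];a=np.radians(-12.1);c,sn=np.cos(a),np.sin(a);print(c*d[0]+sn*d[1],-sn*d[0]+c*d[1])
im=camera('scene')[130:230,200:350];cv2.imwrite('pics/s8.png',cv2.resize(im,None,fx=5,fy=5,interpolation=2)[:,:,::-1])"
```

```text
12.6 [0.4857 0.0225 0.1141] [-1.92 -5.28  4.36]
-0.028350097222819164 0.005803985277217844
```

View pics/s8.png

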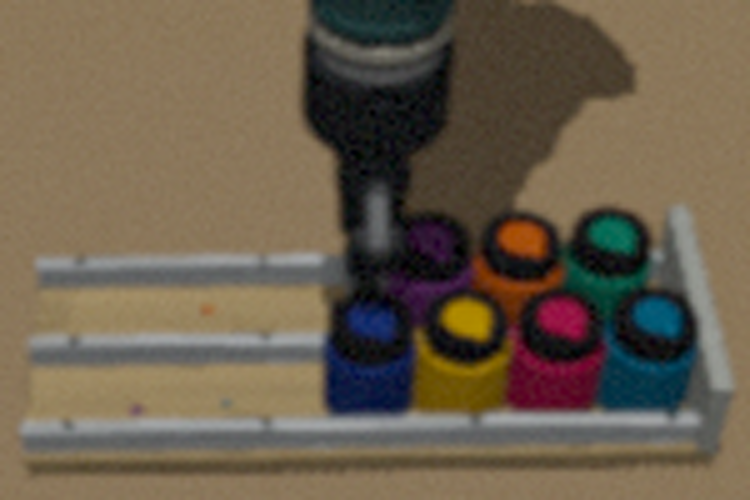

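>>> drive_tool(
  rows=[
    [0.01, 0, -0.004, 0, 0, 0, 0],
    [0.01, 0, -0.003, 0, 0, 0, 0],
    [0.01, 0, -0.002, 0, 0, 0, 0],
  ],
)

```text
t: 13.02
tool_pos: [0.4877, 0.0319, 0.114]
ee_rot: [179.9, -0.0, -12.1]
force: [-1.5, -4.1, 4.2]
grip_width: 0.0099
```

>>> drive_tool(
  rows=[
    [0.01, 0, -0.002, 0, 0, 0, 0],
    [0.01, 0, -0.0015, 0, 0, 0, 0],
  ],
)

```text
t: 13.28
tool_pos: [0.4885, 0.0353, 0.114]
ee_rot: [179.9, -0.0, -12.1]
force: [-1.4, -5.7, 4.5]
grip_width: 0.0097
```

>>> drive_tool(
  rows=[
    [0.01, 0, -0.0015, 0, 0, 0, 0],
    [0.01, 0, -0.001, 0, 0, 0, 0],
  ],
)

```text
t: 13.52
tool_pos: [0.4887, 0.0364, 0.114]
ee_rot: [179.8, -0.0, -12.1]
force: [-2.3, -8.7, 5.6]
grip_width: 0.0096
```

>>> drive_tool(
  rows=[
    [0.01, 0, -0.0015, 0, 0, 0, 0],
    [0.01, 0, 0, 0, 0, 0, 0],
  ],
)

```text
t: 13.78
tool_pos: [0.4887, 0.0366, 0.114]
ee_rot: [179.7, -0.1, -12.2]
force: [-1.7, -10.0, 5.3]
grip_width: 0.0098
```

>>> drive_tool(
  rows=[
    [0.01, 0, 0.006, 0, 0, 0, 0],
    [0.01, 0, 0.01, 0, 0, 0, 0],
    [0.01, 0, 0.02, 0, 0, 0, 0],
    [0.01, 0, 0.03, 0, 0, 0, 0],
    [0.01, 0, 0.02, -0.03, 0, 0, 0],
    [0.01, 0, 0, -0.06, 0, 0, 0],
    [0.01, 0, 0, -0.06, 0, 0, 0],
    [0.01, 0, 0, 0, 0, 0, 0],
  ],
)

```text
t: 14.78
tool_pos: [0.4743, -0.0438, 0.2676]
ee_rot: [-179.8, -0.5, -12.0]
force: [0.2, -0.9, -0.7]
grip_width: 0.0101
```

```bash
python3 -c "
from h import *
s=observe();print(s['t'],s['tool_pos'].round(4),s['force'].round(2))
im=camera('scene')[130:230,200:350];cv2.imwrite('pics/s9.png',cv2.resize(im,None,fx=5,fy=5,interpolation=2)[:,:,::-1])
im=camera('wrist');cv2.imwrite('pics/w9.png',im[:,:,::-1])
im=camera('top');cv2.imwrite('pics/t9.png',im[:,:,::-1])"
```

```text
14.775 [ 0.4743 -0.0438  0.2676] [ 0.19 -0.87 -0.74]
```

View pics/s9.png

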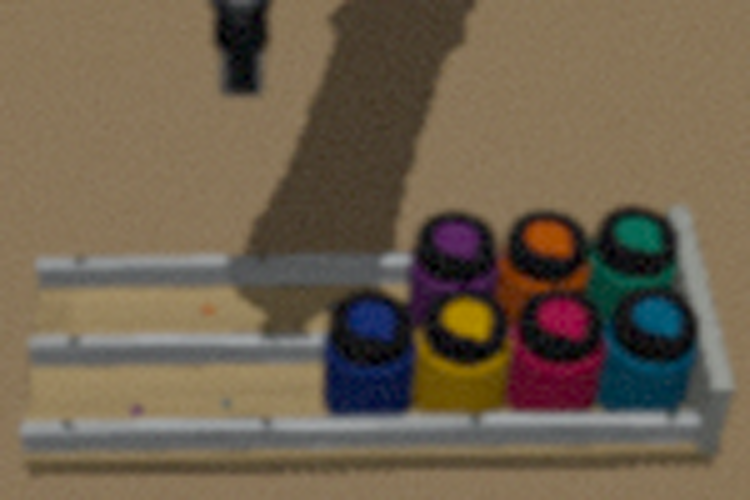

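View pics/w9.png

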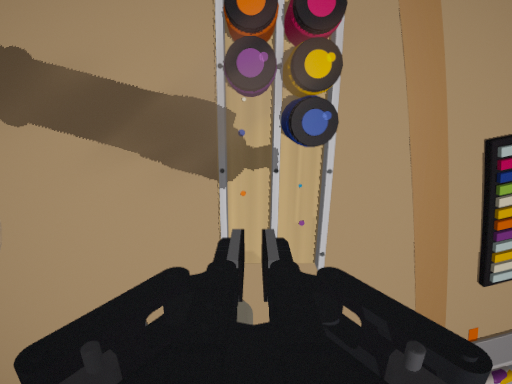

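View pics/t9.png

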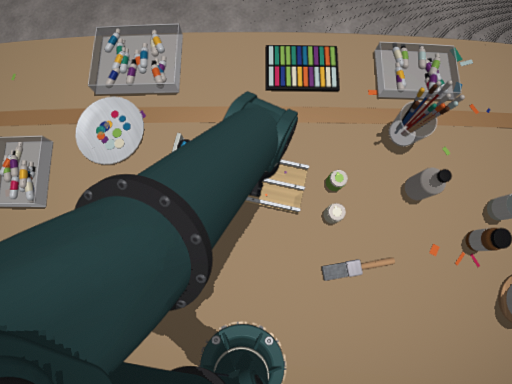

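Both rows look home. I'll move the wrist camera over the front end to check the board contact and gaps.

>>> drive_tool(
  rows=[
    [0.01, 0.015, -0.05, 0, 0, 0, 0],
    [0.01, 0.015, -0.05, 0, 0, 0, 0],
    [0.01, 0, -0.05, 0, 0, 0, 0],
    [0.01, 0, 0, 0, 0, 0, 0],
  ],
)

```text
t: 15.42
tool_pos: [0.5322, 0.1019, 0.2613]
ee_rot: [180.0, 0.2, -11.5]
force: [-0.2, 0.1, 0.1]
grip_width: 0.0099
```

```bash
python3 -c "
from h import *
s=observe();print(s['t'],s['tool_pos'].round(4),s['force'].round(2))
im=camera('wrist')[:260,90:420];cv2.imwrite('pics/w10.png',cv2.resize(im,None,fx=2.3,fy=2.3,interpolation=2)[:,:,::-1])"
```

```text
15.425 [0.5322 0.1019 0.2613] [-0.22  0.08  0.15]
```

View pics/w10.png

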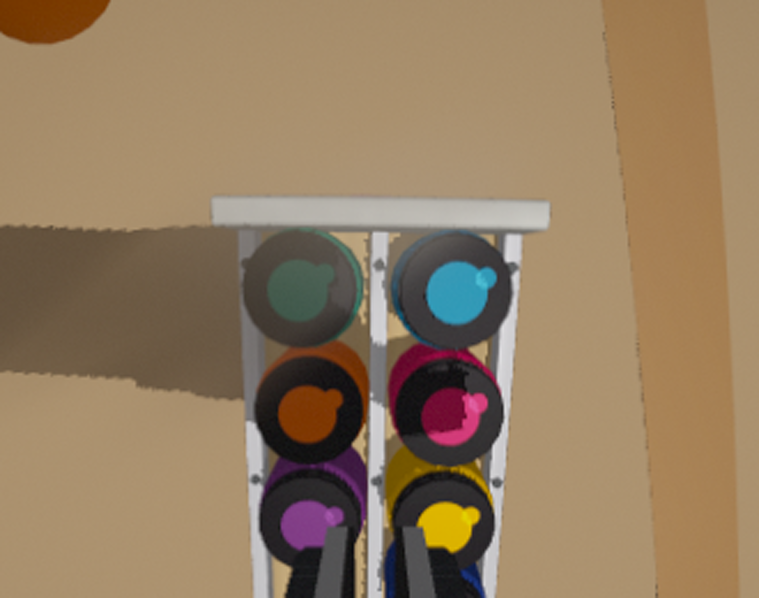

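Both front jars reach the board face at the same line (crop row ~230), and no gaps show between the jar bodies. The robot is clear, so I'm handing in.

```bash
python3 -c "
from station import *
print(job_done(), observe()['t'])"
```

```text
the job is handed in; nothing more can be done
the job is handed in; nothing more can be done
```

Both rows are home against the end board. I pushed the row of four first, then the row of three, each from behind its last jar with the nearly closed fingertips. I handed the job in at about 15.5 s, with the arm clear of everything.

**Checks that agreed:**
- **Stopping points:** the tool stopped at rack y ≈ −30 mm for the row of four and ≈ +20 mm for the row of three. I had predicted −31 and +19 mm. At each stop, pushing further only raised the force from about 5 N to about 10 N.
- **Pictures:** the scene and wrist views after release show both front jars at the board face, no visible gaps and all jars upright. The row of four stayed put while I pushed the other row.
- **Other objects:** nothing else was touched on the way. The new jars and the bystanders that show in the last top picture stand where they started.

**Points to know:**
- **Upward force while pushing:** I saw 2–5 N of upward force, which looked like friction from the jars. No jar looked lifted or tipped.
- **Mid-push pause:** partway through the row of three I backed off 6 mm and raised the tool 10 mm. This gave the finger links more clearance over the other row's lids. I then pushed on.
- **Top view blocked:** the arm hid the rack from the top camera, so the final gap check rests on the wrist and scene views.

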